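# Set the measuring board's carriage against the orange size stop

## Robot

A 6-joint arm with a two-finger parallel gripper is mounted at the origin on the work surface. World frame = base frame: x ahead of the robot, y to its left, z up, the work surface at z = 0. Lengths are in m, angles in rad, forces in N, time in s.
With the tool pointing down it reaches from about 0.35 to 0.775 m from the base axis. Payload 7.3 kg.
Tool frame: the origin (TCP) lies at the centre of the arm's flange, where the gripper is bolted on; the fingertips stand 178 mm ahead of it and the grasp point (between the pads) lies 159 mm ahead of it; x points along the fingers, y is the direction in which the jaws open and shut, and the axes are right-handed (so a half turn about x gives the same grasp; the last joint's range is limited). The gripper opens to 92 mm and grips with 3 to 60 N. Pads are 19 mm wide; open, the fingers measure 130 mm over their backs; the gripper's body (75 mm by 190 mm) begins 47 mm behind the grasp point.
Start: joints at [1.159, 0.342, 1.524, -0, 1.275, -0.146], TCP at [0.138, 0.507, 0.405] pointing down, gripper open.
Joint ranges: [-2.53, 2.53], [-0.77, 2.02], [0.04, 2.7], [-1, 4.14], [0.28, 2.66], [-3.11, 3.11]. Speed limits (rad/s): [2.57, 2.57, 3.14, 3.14, 3.14, 3.14].

## Interface

Orientations are given as [roll, pitch, yaw] about the fixed x, y, z axes, in that order (R = Rz(yaw) Ry(pitch) Rx(roll)).
In Python, from cell import readout, cams, workorder gives the robot as it stands.
- The arm moves only by the shell command python3 -m inch 'ROWS' [FORCE]. ROWS is text: rows parted by semicolons, each of 5 numbers parted by spaces: the shift along the world's x, y, z in mm, then the turn about the world's z in rad, then the opening, from 0 (shut) to 1 (fully open). A call has 1 to 8 rows; each row shifts and turns the commanded pose from where the row before left it; what a row does not reach is not made up. A row lasts 1/12 s, in which the tool goes at most 41.7 mm and 7.16 degrees, less where a joint would pass 70% of its speed; a pose out of reach is approached as far as the arm can. A call is refused whole if a number of a shift passes 41.7 or a number of a turn 0.125, either way. A call with a gripper value outside its range is refused whole. The fingers move at their own pace and stop on an object; FORCE is the grip in N (left out, the last holds). Time passes only in rows, so rows that do not move let the fingers close. It gives the time, the measured TCP pose, the force and the opening at its end, in the units of the state.
- readout.observe(): the state, without advancing time (a new reading comes with each control period).
- cams.read_camera(name): name is "side" or "top"; returns a dict with "color" (420x560x3 uint8, red, green, blue), "fx", "fy", "cx", "cy" (pixels), "dist_coeffs" ([k1, k2, p1, p2, k3] as OpenCV has them; the pictures are not rectified), "world_to_cam" (4x4, takes a point from world to camera coordinates). Camera axes: x right, y down, z forward; pixel columns grow to the right and rows downward; lengths in m; the calibration is good to about 2 mm. A picture is of the moment at which its call begins. There is no depth.
- workorder.hand_in(): hands the job in, once; it reports no verdict.
The state is a dict: "time": time; "qpos": joint angles; "qvel": joint speeds; "joint_efforts": joint torques, N m; "tool_pos": TCP position; "tool_rot": TCP orientation; "contact_force": force on the tool from outside, world axes, zero at the start; "torque": the same for the moment, N m; "opening": finger opening in m.
Only numpy, scipy, OpenCV 4.12 (cv2) and the standard library are available. Lean on these libraries where they do the work, as an engineer would, in place of code of your own. Each camera call takes 0.05 s, during which the arm holds its last target.

## Task

Set the measuring board for the next batch: press down the green pad in the middle of the blue carriage to free its brake, keep it pressed while you push the carriage along its guide until it rests against the orange stop, then let the pad spring back up so that the carriage stays locked there, and move clear. Use the fingertips inside the pad's recess only: do not take hold of the carriage by its dark outside or drag it with the brake on, and leave the tub, cup and jar where they stand.

Things in the scene. Friction and masses are not known exactly. Their poses are not given: they have to be found in the camera images.
- board: white measuring board, fixed: plate 170 x 460 x 12 mm, aluminium guide 40 mm wide along its length, its top 30 mm above the bench. Origin on the bench under the guide's middle; board y is the sliding direction, z up. The plate reaches 120 mm to -x and 50 mm to +x of the guide's centre line. Turned by up to 0.35 rad.
- carriage (a joint): position of the blue carriage along the board's y, m; 0 at the guide's middle. Carriage: 72 mm (board x) by 110 mm (board y); in its middle a recess 70 mm long, open sideways, floored by the green pad, between two end cheeks 20 mm thick with tops 65 mm above the bench. Push on a cheek's inner wall. Pad down: slides with about 2 N plus 4 N per m/s; pad up: a brake holds it against some 20 to 30 N.
- pad (a joint): how far the green pad is pressed down, m: about 0 up (brake on), 0.005 fully down. The brake is off once it is down 1.2 mm; 2 to 5 mm is a good press. Sprung: about 10 N to start, 12 N fully down; it springs back when let go.
- pad_top (a point): centre of the top face of the green pad, 58 mm (board x) by 66 mm (board y), 50 mm above the bench when up. The cheeks rise 15 mm above it, their inner walls 35 mm to either side of this point along board y. It travels with the carriage.
- shell: dark navy outside of the carriage, fixed to it, not to be touched: end faces (outer 6 mm of the cheeks), side skirts with tops 8 mm below the pad's top, and a pale cursor blade 80 mm long pointing to board -x at the carriage's middle, its top 37 mm above the bench. Origin 30 mm above the bench under the carriage's middle; it travels with the carriage.
- orange_stop_mid (a point): middle of the top of the orange stop, 64 mm above the bench (an 18 mm wide, 12 mm high knob stands on it): a fixed block 72 mm across, 20 mm thick along board y, on the guide's centre line, at either end of the guide. When the carriage touches it, this point and pad_top are 65 mm apart horizontally.
- grey_stop_mid (a point): the same point of the grey stop, same shape, at the other end of the guide: not the goal.
- tub: loose clear open tub 100 x 130 x 60 mm on the bench beyond the board; origin under its centre. Leave alone.
- cup: loose white open sample cup, 60 mm across the rim, 65 mm high, beyond the board; origin under its centre. Leave alone.
- jar: loose white jar with a blue cap, 54 mm diameter, 70 mm high, on the robot's side of the board; origin under its centre. Leave alone.

How it is judged:
By the outcome, as a careful person would: the job done as asked, in the order asked, and still so for the second after the job is handed in, with the robot touching nothing.
It also fails if it takes over 32 s, if anything falls off the work surface, if the arm or the gripper's body presses on something with over 40 N, if the wrist force passes 120 N, or if a joint passes its speed limit or range.

## Working session

There is one attempt and no reset: what is moved stays moved. The work goes in short steps, Python scripts to look and compute and a shell command to move; the robot and the scene stay as the last step left them, time stands still between calls to the robot, and variables do not carry over. Pictures are saved under pics/ and viewed, and the job is handed in when it is done.

```bash
mkdir -p pics; ls; python3 - <<'E'
from cell import readout,cams
import cv2,json
for n in("side","top"):
    d=cams.read_camera(n); cv2.imwrite(f"pics/{n}0.png",d["color"][:,:,::-1])
    print(n,d["fx"],d["fy"],d["cx"],d["cy"],d["dist_coeffs"],d["world_to_cam"])
s=readout.observe()
for k in s: print(k,s[k])
E
```

```text
pics
side 387.2948005933525 387.2948005933525 276.81657982427737 214.5376733975195 [-0.01044873  0.          0.          0.          0.        ] [[ 0.94085977 -0.33856271 -0.0125772  -0.5380103 ]
 [-0.26805364 -0.72118648 -0.63877798  0.20886795]
 [ 0.2071959   0.60437186 -0.76928831  0.57786816]
 [ 0.          0.          0.          1.        ]]
top 494.34446727448625 494.34446727448625 276.3102576971845 212.88829330777213 [-0.13520139  0.          0.          0.          0.        ] [[ 0.00471855 -0.99977052 -0.02089583  0.01367153]
 [-0.9922754  -0.00209073 -0.12403691  0.54870475]
 [ 0.12396476  0.02131969 -0.99205756  0.91164248]
 [ 0.          0.          0.          1.        ]]
time 0.1
qpos [ 1.15901694e+00  3.42656097e-01  1.52490497e+00 -1.21099779e-05
  1.27541427e+00 -1.45980707e-01]
qvel [ 0.0006452  -0.0029267  -0.001057    0.0014793   0.00014734  0.00042604]
joint_efforts [ 1.62307097e-03 -4.31997728e+01 -2.44696999e+01  7.19710300e-02
  5.25754457e-02 -5.60287765e-05]
tool_pos [0.13783002 0.50646335 0.40411848]
tool_rot [-1.70840175  1.5694136  -1.9741969 ]
contact_force [-0.17794223  0.02004238  0.0783348 ]
torque [ 0.02050884  0.02308985 -0.00742888]
opening 0.09184421358898928
```

View pics/side0.png

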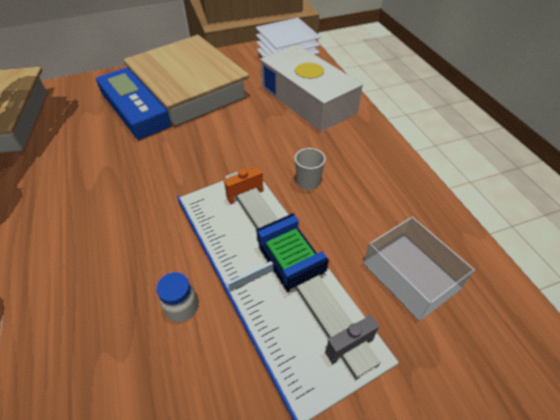

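View pics/top0.png

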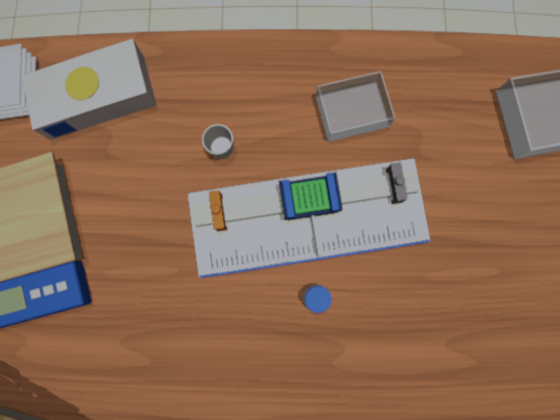

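Side: green pad at about (292,250), orange stop (245,183), grey stop (352,338). Top: pad (311,197), orange stop (216,209), grey stop (398,182), jar (318,299), cup (218,142), tub (355,106). The arm is out of both views. Now I'll measure.

```bash
cat > h.py <<'E'
import numpy as np,cv2
from cell import cams,readout
def ray(d,uv):
    K=np.array([[d["fx"],0,d["cx"]],[0,d["fy"],d["cy"]],[0,0,1]])
    p=cv2.undistortPoints(np.array([[uv]],float),K,np.array(d["dist_coeffs"]))[0,0]
    T=np.array(d["world_to_cam"]);R=T[:3,:3];c=-R.T@T[:3,3]
    return c,R.T@np.array([p[0],p[1],1])
def onz(d,uv,z):
    c,v=ray(d,uv);return (c+v*(z-c[2])/v[2])
def tri(d1,u1,d2,u2):
    A=[];b=[]
    for d,u in((d1,u1),(d2,u2)):
        c,v=ray(d,u);v/=np.linalg.norm(v);P=np.eye(3)-np.outer(v,v);A.append(P);b.append(P@c)
    return np.linalg.lstsq(np.vstack(A),np.hstack(b),rcond=None)[0]
def big(m):
    m=cv2.morphologyEx(m.astype(np.uint8)*255,cv2.MORPH_CLOSE,np.ones((5,5)))
    cs,_=cv2.findContours(m,cv2.RETR_EXTERNAL,cv2.CHAIN_APPROX_NONE)
    return max(cs,key=cv2.contourArea)
def green(d):
    h=cv2.cvtColor(d["color"],cv2.COLOR_RGB2HSV);return big((h[...,0]>45)&(h[...,0]<75)&(h[...,1]>150)&(h[...,2]>50))
def orange(d):
    h=cv2.cvtColor(d["color"],cv2.COLOR_RGB2HSV);m=(h[...,0]<16)&(h[...,1]>215)&(h[...,2]>150)
    return m
def dist(c,d,z): # contour -> plane z, xy mm rect
    P=np.array([onz(d,p[0].astype(float),z)[:2] for p in c]);return P
E
python3 - <<'E'
from h import *
for n in("side","top"):
    d=cams.read_camera(n)
    P=dist(green(d),d,.05); r=cv2.minAreaRect((P*1000).astype(np.float32)); print(n,"pad",r)
    h=cv2.cvtColor(d["color"],cv2.COLOR_RGB2HSV)
    u=(245,183) if n=="side" else (216,209)
    print(h[u[1]-1:u[1]+2,u[0]-2:u[0]+3].reshape(-1,3).tolist(), h[250 if n=="side" else 230,60].tolist())
    x0,x1,y0,y1=(205,405,150,380) if n=="side" else (190,430,150,280)
    im=cv2.resize(d["color"][y0:y1,x0:x1],None,fx=3 if n=="top" else 2.6,fy=3 if n=="top" else 2.6,interpolation=cv2.INTER_CUBIC)
    cv2.imwrite(f"pics/{n}1.png",im[:,:,::-1])
E
```

```text
side pad ((578.1170043945312, -44.57305145263672), (59.57358932495117, 58.82872772216797), 8.976722717285156)
[[9, 218, 111], [9, 217, 114], [10, 218, 118], [9, 202, 120], [10, 222, 115], [10, 221, 112], [9, 221, 113], [10, 220, 116], [10, 220, 117], [10, 214, 118], [10, 220, 116], [9, 215, 116], [10, 220, 115], [10, 222, 115], [10, 218, 118]] [12, 155, 148]
top pad ((598.208740234375, -78.6699447631836), (0.0, 0.0), 0.0)
[[16, 170, 162], [16, 168, 162], [16, 167, 163], [17, 165, 164], [17, 164, 163], [16, 172, 163], [16, 167, 163], [17, 164, 163], [17, 163, 164], [17, 164, 163], [16, 167, 163], [16, 167, 163], [17, 167, 162], [17, 162, 164], [16, 167, 159]] [20, 81, 163]
```

View pics/top1.png

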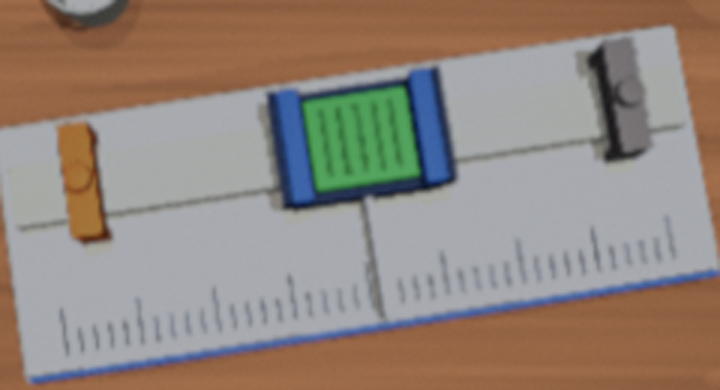

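View pics/side1.png

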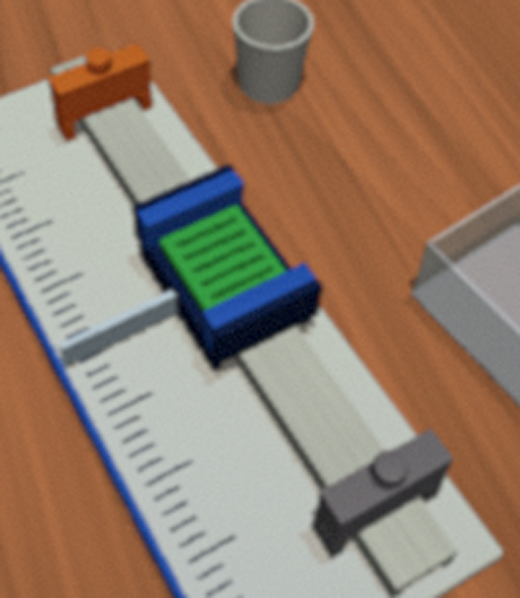

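The crops show the pad in the top view at about (362,137)/3 plus (190,150), the orange stop's top at (82,180), and the grey stop at (625,97). Next I'll refine these with adjusted masks.

```bash
python3 - <<'E'
from h import *
D={n:cams.read_camera(n) for n in("side","top")}
t=D["top"]; h=cv2.cvtColor(t["color"],cv2.COLOR_RGB2HSV)
print("pad px hsv",h[197,311],"cheek",h[197,287])
def rect(m,z,name,d=t):
    c=big(m);P=dist(c,d,z);r=cv2.minAreaRect((P*1000).astype(np.float32));print(name,np.round(r[0],1),np.round(r[1],1),round(r[2],1),cv2.contourArea(c));return r
g=(h[...,0]>45)&(h[...,0]<80)&(h[...,1]>100)&(h[...,2]>70)
rp=rect(g,.05,"pad top")
roi=np.zeros(g.shape,bool);roi[185:235,205:228]=1
ro=rect(roi&(h[...,1]>125)&(h[...,0]<25)&(h[...,2]>130),.064,"orange top")
roi[:]=0;roi[155:210,375:415]=1
print(h[182,400],h[182,380])
rg=rect(roi&(h[...,2]<128),.064,"grey top")
b=(h[...,0]>100)&(h[...,0]<125)&(h[...,1]>120); roi[:]=0; roi[165:225,270:350]=1
rect(b&roi|g,.06,"carriage outer")
roi[:]=0;roi[225:280,190:430]=1
c=np.argwhere(b&roi)[:,::-1]
P=np.array([onz(t,p.astype(float),.01)[:2] for p in c]);v=cv2.fitLine(P.astype(np.float32),cv2.DIST_HUBER,0,.001,.001).ravel();print("edge dir",v, "yaw",np.arctan2(-v[0],v[1]) if v[1]>0 else np.arctan2(v[0],-v[1]))
s=D["side"]
print("side knob/orange tops:",[np.round(onz(s,(205+u/2.6,150+w/2.6),.064)*1000) for u,w in((53,97),(150,60))])
print("tri knob",tri(s,(205+98/2.6,150+53/2.6),t,(190+79/3,150+172/3)))
print("tri pad",tri(s,(205+224/2.6,150+255/2.6),t,(190+362/3,150+137/3)))
print("jar", onz(t,(318,299),.07),"cup",onz(t,(218,138),.065))
E
```

```text
pad px hsv [ 64 133 130] cheek [109 164 166]
pad top [579.4 -48.3] [59.5 66.7] 9.4 1033.0
orange top [556.9 128.4] [41.6 81. ] 89.9 391.5
[168  10 122] [ 50   5 169]
grey top [ 601.2 -206.2] [75.2 42.4] 15.4 589.5
carriage outer [578.  -47.6] [ 73.2 105.5] 8.9 1957.0
edge dir [ 0.15696937 -0.9876035   0.46383    -0.07029786] yaw 0.15762123
side knob/orange tops: [array([513., 111.,  64.]), array([588., 122.,  64.])]
tri knob [0.55223295 0.12438541 0.0809466 ]
tri pad [ 0.57914041 -0.04935014  0.05468431]
jar [ 0.38750178 -0.06132859  0.07      ] cup [0.68807615 0.12645274 0.065     ]
```

```bash
cat >> h.py <<'E'
from scipy.spatial.transform import Rotation as R_
U=np.array([-.157,.9876]);X=np.array([.9876,.157])
def st(pad=None):
    s=readout.observe();R=R_.from_euler("xyz",s["tool_rot"]).as_matrix();p=np.array(s["tool_pos"])
    tip=(p+R[:,0]*.178)*1000
    f=np.array(s["contact_force"])
    print("t",round(s["time"],2),"tip",tip.round(1),"tcp",(p*1000).round(1),"x",R[:,0].round(3),"yaw jaw",round(np.arctan2(R[1,1],R[0,1]),3),"op",round(s["opening"]*1000,1),"F",f.round(1),"Fu",round(float(f[:2]@U),1),"Fx",round(float(f[:2]@X),1))
    return tip
E
python3 -c "
from h import *
st()"
python3 -m inch '30 -25 0 0 0; 30 -28 0 0 0;30 -28 0 0 0;30 -28 0 0 0;30 -28 0 0 0;30 -28 0 0 0;30 -28 0 0 0;30 -28 0 0 0' 30
python3 -c "
from h import *
st()"
```

```text
t 0.3 tip [137.8 506.5 226.5] tcp [137.9 506.5 404.5] x [-0. -0. -1.] yaw jaw 1.305 op 92.3 F [ 0.4 -0.   0.1] Fu -0.1 Fx 0.4
time: 0.97
tool_pos: [0.3789, 0.2839, 0.4049]
tool_rot: [0.989, 1.57, 0.724]
contact_force: [1.2, 2.1, 0.1]
opening: 0.043
t 0.97 tip [379.  284.  226.9] tcp [378.9 283.9 404.9] x [ 0.  0. -1.] yaw jaw 1.305 op 43.0 F [1.2 2.1 0.1] Fu 1.9 Fx 1.5
```

```bash
python3 -m inch '20 -33 0 -0.115 0; 20 -33 0 -0.115 0;20 -33 0 -0.115 0;20 -33 0 -0.115 0;20 -33 0 -0.115 0;20 -33 0 -0.115 0;20 -33 0 -0.115 0;20 -33 0 -0.115 0'
python3 -m inch '20 -34 0 -0.115 0; 20 -34 0 -0.112 0;0 0 -30 0 0;0 0 -30 0 0;0 0 -30 0 0;0 0 -25 0 0;0 0 0 0 0;0 0 0 0 0'
python3 -c "
from h import *
st()
for n in('side','top'): cv2.imwrite(f'pics/{n}2.png',cams.read_camera(n)['color'][:,:,::-1])"
```

```text
time: 1.63
tool_pos: [0.5385, 0.0197, 0.4048]
tool_rot: [1.883, 1.571, 0.691]
contact_force: [0.9, 1.0, 0.5]
opening: 0.0005
time: 2.3
tool_pos: [0.5778, -0.0464, 0.289]
tool_rot: [-1.954, 1.568, 2.916]
contact_force: [0.1, -0.5, 0.9]
opening: 0.0002
t 2.3 tip [577.3 -46.3 111. ] tcp [577.8 -46.4 289. ] x [-0.003  0.001 -1.   ] yaw jaw 0.158 op 0.2 F [ 0.1 -0.5  0.9] Fu -0.5 Fx 0.0
```

View pics/side2.png

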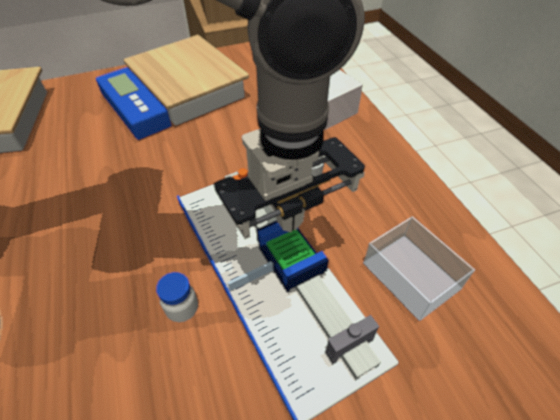

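View pics/top2.png

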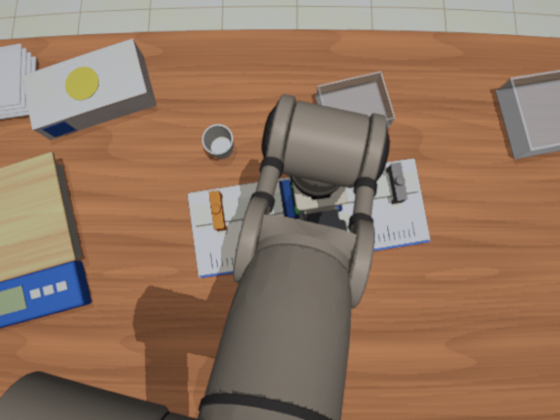

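Side view: closed fingers sit above the green pad, tips near (293,232). Top view: the arm hides the pad, and the other objects haven't moved. I'll descend to just above the pad.

```bash
python3 -m inch '1 -1 -25 0 0;1 -1 -20 0 0;0 0 -8 0 0;0 0 0 0 0;0 0 0 0 0;0 0 0 0 0'
python3 -c "
from h import *
st()
d=cams.read_camera('side');cv2.imwrite('pics/side3.png',cv2.resize(d['color'][180:330,200:400],None,fx=3.5,fy=3.5,interpolation=2)[:,:,::-1])"
```

```text
time: 2.9
tool_pos: [0.5805, -0.0485, 0.2386]
tool_rot: [1.21, 1.568, -0.203]
contact_force: [-0.2, -0.5, -0.1]
opening: 0.0004
t 2.9 tip [581.1 -48.6  60.6] tcp [580.5 -48.5 238.6] x [ 0.003 -0.001 -1.   ] yaw jaw 0.158 op 0.4 F [-0.2 -0.5 -0.1] Fu -0.5 Fx -0.3
```

View pics/side3.png

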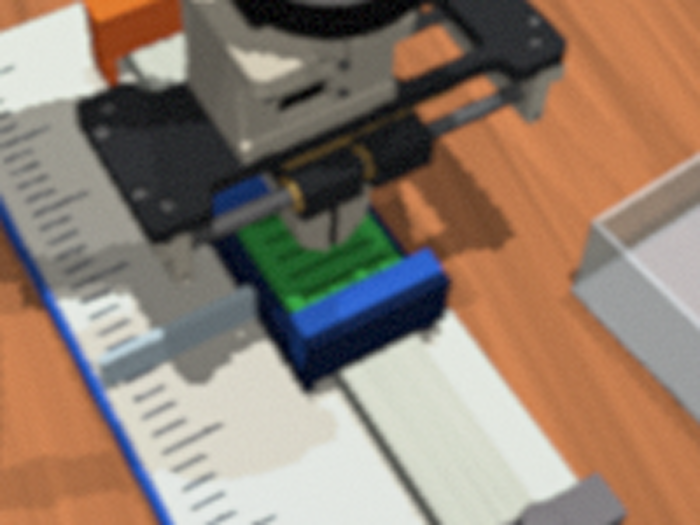

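The tips are in the recess over the pad centre, about 10 mm up. I'll shift toward the orange-side cheek, then lower gently onto the pad.

```bash
python3 -m inch '-2 7 0 0 0;-1.5 7 -3 0 0;0 0 -3 0 0;0 0 0 0 0;0 0 0 0 0'
python3 -c "
from h import *
st()"
python3 -m inch '0 0 -1.5 0 0;0 0 -1.5 0 0;0 0 0 0 0;0 0 0 0 0'
python3 -c "
from h import *
st()"
```

```text
time: 3.37
tool_pos: [0.5763, -0.0341, 0.2305]
tool_rot: [-1.77, 1.57, 3.101]
contact_force: [0.3, -0.6, -0.3]
opening: 0.0006
t 3.37 tip [576.3 -34.1  52.5] tcp [576.3 -34.1 230.5] x [-0.  0. -1.] yaw jaw 0.159 op 0.6 F [ 0.3 -0.6 -0.3] Fu -0.6 Fx 0.2
time: 3.7
tool_pos: [0.5765, -0.0346, 0.2283]
tool_rot: [1.282, 1.57, -0.131]
contact_force: [-1.2, 1.0, 4.6]
opening: -0.0
t 3.7 tip [576.7 -34.6  50.3] tcp [576.5 -34.6 228.3] x [ 0.001 -0.    -1.   ] yaw jaw 0.158 op -0.0 F [-1.2  1.   4.6] Fu 1.2 Fx -1.0
```

```bash
python3 -m inch '0 0 -1 0 0;0 0 -1 0 0;0 0 0 0 0;0 0 0 0 0'
python3 -c "
from h import *
st()"
python3 -m inch '0 0 -1 0 0;0 0 0 0 0;0 0 0 0 0'
python3 -c "
from h import *
st()"
```

```text
time: 4.03
tool_pos: [0.5765, -0.0346, 0.2269]
tool_rot: [1.285, 1.57, -0.128]
contact_force: [-3.0, 0.4, 11.1]
opening: 0.001
t 4.03 tip [576.7 -34.6  48.9] tcp [576.5 -34.6 226.9] x [ 0.001 -0.    -1.   ] yaw jaw 0.158 op 1.0 F [-3.   0.4 11.1] Fu 0.9 Fx -2.9
time: 4.28
tool_pos: [0.5765, -0.0346, 0.226]
tool_rot: [1.287, 1.57, -0.126]
contact_force: [-3.5, 1.2, 10.3]
opening: 0.0001
t 4.28 tip [576.7 -34.6  48. ] tcp [576.5 -34.6 226. ] x [ 0.001 -0.    -1.   ] yaw jaw 0.158 op 0.1 F [-3.5  1.2 10.3] Fu 1.7 Fx -3.2
```

```bash
python3 -m inch '0 0 -0.8 0 0;0 0 -0.7 0 0;0 0 0 0 0;0 0 0 0 0'
python3 -c "
from h import *
st()"
python3 -m inch '-0.5 3 0 0 0;-0.5 3 0 0 0;-0.5 3 0 0 0;-0.5 3 0 0 0;0 0 0 0 0'
python3 -c "
from h import *
st()"
```

```text
time: 4.62
tool_pos: [0.5765, -0.0346, 0.2246]
tool_rot: [1.265, 1.57, -0.148]
contact_force: [-3.1, 0.5, 11.2]
opening: 0.0005
t 4.62 tip [576.7 -34.6  46.6] tcp [576.5 -34.6 224.6] x [ 0.001 -0.    -1.   ] yaw jaw 0.158 op 0.5 F [-3.1  0.5 11.2] Fu 1.0 Fx -3.0
time: 5.03
tool_pos: [0.5745, -0.0226, 0.2247]
tool_rot: [0.886, 1.569, -0.526]
contact_force: [-4.0, -0.2, 10.9]
opening: 0.0002
t 5.03 tip [574.8 -22.8  46.7] tcp [574.5 -22.6 224.7] x [ 0.002 -0.001 -1.   ] yaw jaw 0.158 op 0.2 F [-4.  -0.2 10.9] Fu 0.4 Fx -4.0
```

```bash
python3 -m inch '-0.6 4 0 0 0;-0.6 4 0 0 0;-0.7 4 0 0 0;-0.6 4 0 0 0;-0.6 4 0 0 0;-0.7 4 0 0 0;0 0 0 0 0'
python3 -c "
from h import *
st()
d=cams.read_camera('side');cv2.imwrite('pics/side4.png',cv2.resize(d['color'][150:300,200:400],None,fx=3.5,fy=3.5,interpolation=2)[:,:,::-1])"
```

```text
time: 5.62
tool_pos: [0.5707, 0.0016, 0.2247]
tool_rot: [0.989, 1.569, -0.423]
contact_force: [-4.2, 1.4, 11.6]
opening: 0.0006
t 5.62 tip [570.9   1.5  46.7] tcp [570.7   1.6 224.7] x [ 0.001 -0.001 -1.   ] yaw jaw 0.158 op 0.6 F [-4.2  1.4 11.6] Fu 2.1 Fx -4.0
```

View pics/side4.png

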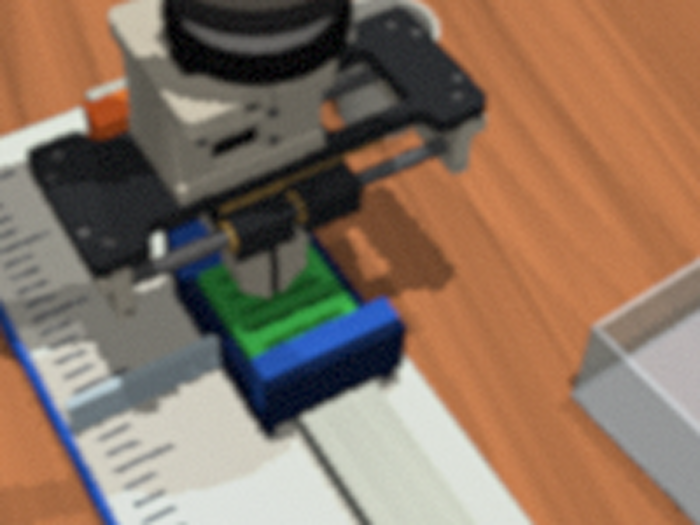

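The carriage is moving with the pad down and clear gap ahead of the orange stop. I'll keep going.

```bash
python3 -m inch '-1 6 0 0 0;-1 6 0 0 0;-0.9 6 0 0 0;-1 6 0 0 0;-0.9 6 0 0 0;-1 6 0 0 0;-0.9 6 0 0 0;0 0 0 0 0'
python3 -c "
from h import *
st()"
python3 -m inch '-0.6 4 0 0 0;-0.6 4 0 0 0;-0.7 4 0 0 0;0 0 0 0 0'
python3 -c "
from h import *
st()
d=cams.read_camera('side');cv2.imwrite('pics/side5.png',cv2.resize(d['color'][120:270,180:380],None,fx=3.5,fy=3.5,interpolation=2)[:,:,::-1])
d=cams.read_camera('top');cv2.imwrite('pics/top5.png',cv2.resize(d['color'][140:290,180:380],None,fx=3.5,fy=3.5,interpolation=2)[:,:,::-1])"
```

```text
time: 6.33
tool_pos: [0.5639, 0.044, 0.2246]
tool_rot: [1.226, 1.57, -0.186]
contact_force: [-4.5, 2.1, 11.4]
opening: 0.0006
t 6.33 tip [564.1  44.   46.6] tcp [563.9  44.  224.6] x [ 0.001 -0.    -1.   ] yaw jaw 0.158 op 0.6 F [-4.5  2.1 11.4] Fu 2.8 Fx -4.1
time: 6.67
tool_pos: [0.562, 0.0557, 0.2246]
tool_rot: [1.067, 1.57, -0.346]
contact_force: [-3.6, -0.3, 10.4]
opening: 0.0007
t 6.67 tip [562.2  55.6  46.6] tcp [562.   55.7 224.6] x [ 0.001 -0.    -1.   ] yaw jaw 0.158 op 0.7 F [-3.6 -0.3 10.4] Fu 0.2 Fx -3.6
```

View pics/side5.png

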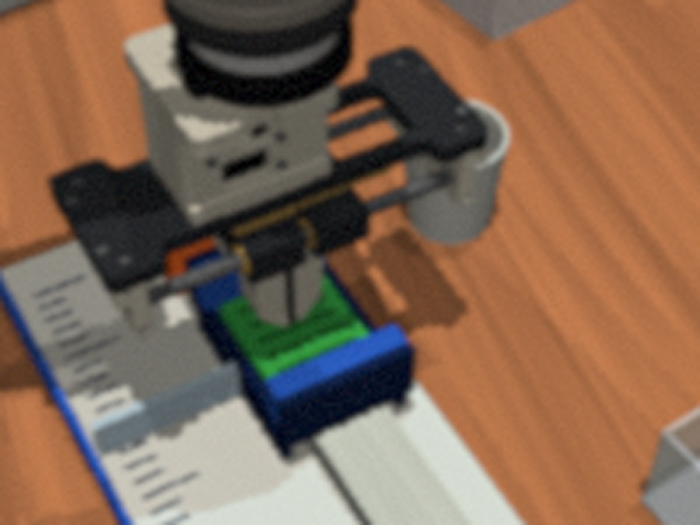

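View pics/top5.png

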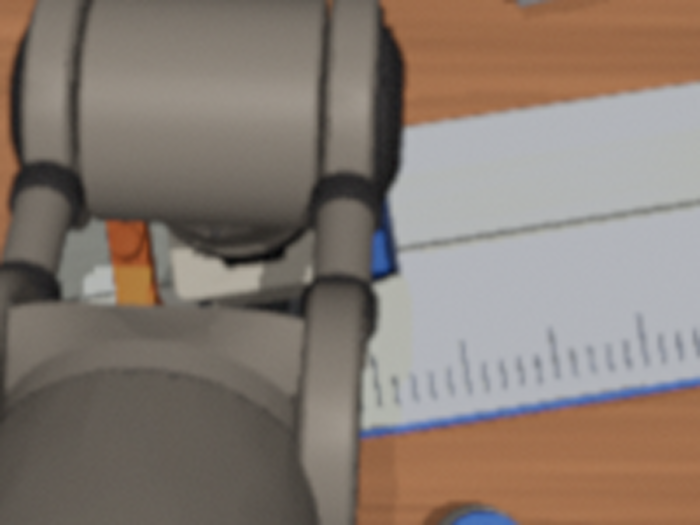

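Side view: pad still down, cheek now close to the orange stop at crop (190,255). Cup not touched. I'll creep on and watch the force along the guide.

```bash
python3 -m inch '-0.5 3 0 0 0;-0.5 3 0 0 0;-0.4 3 0 0 0;-0.5 3 0 0 0;0 0 0 0 0'
python3 -c "
from h import *
st()"
python3 -m inch '-0.4 2.5 0 0 0;-0.4 2.5 0 0 0;-0.4 2.5 0 0 0;0 0 0 0 0'
python3 -c "
from h import *
st()"
```

```text
time: 7.18
tool_pos: [0.5601, 0.0675, 0.2245]
tool_rot: [0.968, 1.57, -0.445]
contact_force: [-2.9, -0.2, 11.0]
opening: 0.0003
t 7.18 tip [560.3  67.4  46.5] tcp [560.1  67.5 224.5] x [ 0.001 -0.    -1.   ] yaw jaw 0.158 op 0.3 F [-2.9 -0.2 11. ] Fu 0.3 Fx -2.9
time: 7.52
tool_pos: [0.5589, 0.0749, 0.2245]
tool_rot: [0.927, 1.57, -0.486]
contact_force: [-4.2, -0.8, 11.7]
opening: 0.0005
t 7.52 tip [559.1  74.8  46.5] tcp [558.9  74.9 224.5] x [ 0.001 -0.001 -1.   ] yaw jaw 0.158 op 0.5 F [-4.2 -0.8 11.7] Fu -0.1 Fx -4.2
```

```bash
python3 -m inch '-0.3 2 0 0 0;-0.3 2 0 0 0;0 0 0 0 0'
python3 -c "
from h import *
st()"
python3 -m inch '-0.3 2 0 0 0;-0.3 2 0 0 0;0 0 0 0 0'
python3 -c "
from h import *
st()
d=cams.read_camera('side');cv2.imwrite('pics/side6.png',cv2.resize(d['color'][120:270,180:380],None,fx=3.5,fy=3.5,interpolation=2)[:,:,::-1])
P=dist(green(d),d,.0465);v=P*1000;print('near edge along u',np.percentile(v@U,[1,99]),'stop',np.array([552,124.5])@U)"
```

```text
time: 7.77
tool_pos: [0.5587, 0.0783, 0.2247]
tool_rot: [0.681, 1.568, -0.731]
contact_force: [-3.3, -5.3, 11.1]
opening: 0.0004
t 7.77 tip [559.   77.9  46.7] tcp [558.7  78.3 224.7] x [ 0.002 -0.002 -1.   ] yaw jaw 0.158 op 0.4 F [-3.3 -5.3 11.1] Fu -4.7 Fx -4.1
time: 8.02
tool_pos: [0.5587, 0.0819, 0.225]
tool_rot: [0.92, 1.566, -0.493]
contact_force: [-0.2, -5.7, 10.2]
opening: 0.0002
t 8.02 tip [559.4  81.5  47. ] tcp [558.7  81.9 225. ] x [ 0.004 -0.002 -1.   ] yaw jaw 0.158 op 0.2 F [-0.2 -5.7 10.2] Fu -5.6 Fx -1.1
near edge along u [-44.62434824   6.05434595] stop 36.2922
```

View pics/side6.png

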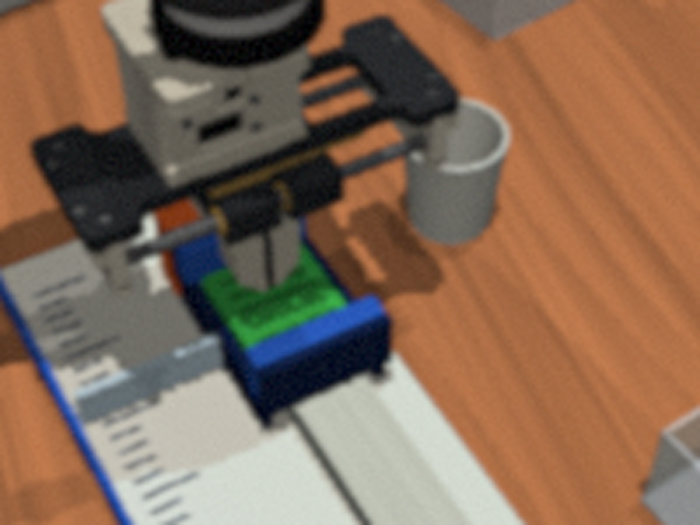

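Resistance along the guide jumped to about 5.6 N (pad friction slipping), so the carriage appears to be against the stop. I'll carry on until the tips meet the cheek wall to seat it firmly.

```bash
python3 -m inch '-0.3 1.5 0 0 0;-0.2 1.5 0 0 0;0 0 0 0 0'
python3 -c "
from h import *
st()"
python3 -m inch '-0.2 1.5 0 0 0;0 0 0 0 0'
python3 -c "
from h import *
st()"
```

```text
time: 8.32
tool_pos: [0.5584, 0.0848, 0.2251]
tool_rot: [0.998, 1.565, -0.414]
contact_force: [-0.1, -7.6, 10.6]
opening: 0.0002
t 8.32 tip [559.4  84.4  47.1] tcp [558.4  84.8 225.1] x [ 0.005 -0.002 -1.   ] yaw jaw 0.158 op 0.2 F [-0.1 -7.6 10.6] Fu -7.5 Fx -1.2
time: 8.48
tool_pos: [0.5583, 0.0862, 0.2252]
tool_rot: [1.014, 1.565, -0.399]
contact_force: [0.4, -7.6, 11.1]
opening: 0.0007
t 8.48 tip [559.3  85.8  47.2] tcp [558.3  86.2 225.2] x [ 0.006 -0.002 -1.   ] yaw jaw 0.158 op 0.7 F [ 0.4 -7.6 11.1] Fu -7.6 Fx -0.8
```

```bash
python3 -m inch '-0.2 1.5 -0.3 0 0;0 0 0 0 0'
python3 -c "
from h import *
st()"
python3 -m inch '-0.2 1.5 0 0 0;0 0 0 0 0'
python3 -c "
from h import *
st()"
```

```text
time: 8.65
tool_pos: [0.5582, 0.0877, 0.2249]
tool_rot: [1.024, 1.565, -0.389]
contact_force: [0.6, -7.3, 10.3]
opening: 0.0001
t 8.65 tip [559.2  87.3  46.9] tcp [558.2  87.7 224.9] x [ 0.006 -0.002 -1.   ] yaw jaw 0.158 op 0.1 F [ 0.6 -7.3 10.3] Fu -7.3 Fx -0.5
time: 8.82
tool_pos: [0.5581, 0.0887, 0.2249]
tool_rot: [0.884, 1.564, -0.528]
contact_force: [0.7, -10.8, 11.2]
opening: 0.0002
t 8.82 tip [559.1  88.1  46.9] tcp [558.1  88.7 224.9] x [ 0.006 -0.003 -1.   ] yaw jaw 0.158 op 0.2 F [  0.7 -10.8  11.2] Fu -10.8 Fx -1.0
```

```bash
python3 -m inch '-0.1 0.8 0 0 0;0 0 0 0 0;0 0 0 0 0'
python3 -c "
from h import *
st()
d=cams.read_camera('side');cv2.imwrite('pics/side7.png',cv2.resize(d['color'][120:270,180:380],None,fx=3.5,fy=3.5,interpolation=2)[:,:,::-1])"
```

```text
time: 9.07
tool_pos: [0.5581, 0.0889, 0.2249]
tool_rot: [0.792, 1.564, -0.621]
contact_force: [0.8, -13.4, 10.6]
opening: 0.0003
t 9.07 tip [559.1  88.1  46.9] tcp [558.1  88.9 224.9] x [ 0.006 -0.004 -1.   ] yaw jaw 0.158 op 0.3 F [  0.8 -13.4  10.6] Fu -13.4 Fx -1.3
```

View pics/side7.png

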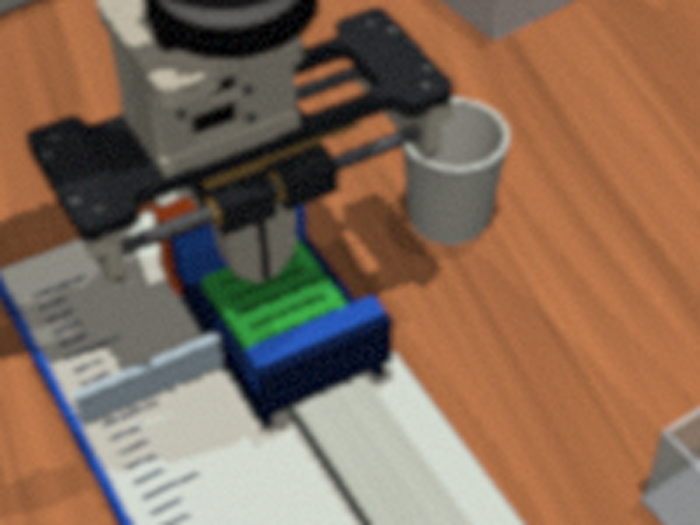

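The carriage hasn't moved since the previous picture and force is still rising, so it is seated on the stop. I'll lift straight up, then ease back off the wall and clear.

```bash
python3 -m inch '0 0 -0 0 0;0 0 2 0 0;0 0 2 0 0;0 0 2 0 0;0 0 1 0 0;0 0 0 0 0'
python3 -c "
from h import *
st()"
python3 -m inch '0.6 -4 0 0 0;0 0 3 0 0;0 0 10 0 0;0 0 25 0 0;0 0 35 0 0;0 0 40 0 0;0 0 30 0 0;0 0 0 0 0'
python3 -c "
from h import *
st()"
```

```text
time: 9.62
tool_pos: [0.5577, 0.0888, 0.2296]
tool_rot: [0.416, 1.566, -0.997]
contact_force: [4.6, -13.5, -4.5]
opening: 0.0006
t 9.62 tip [558.2  88.   51.6] tcp [557.7  88.8 229.6] x [ 0.003 -0.004 -1.   ] yaw jaw 0.158 op 0.6 F [  4.6 -13.5  -4.5] Fu -14.1 Fx 2.4
time: 10.28
tool_pos: [0.5579, 0.088, 0.381]
tool_rot: [1.467, 1.558, 0.055]
contact_force: [0.2, -0.0, 0.2]
opening: 0.0005
t 10.28 tip [560.2  88.1 203. ] tcp [557.9  88.  381. ] x [ 0.013  0.001 -1.   ] yaw jaw 0.159 op 0.5 F [ 0.2 -0.   0.2] Fu -0.1 Fx 0.2
```

```bash
python3 -m inch '-20 25 0 0 0;-25 30 0 0 0;-25 30 0 0 0;-25 30 0 0 0;-25 30 0 0 0;-25 30 0 0 0;-25 30 0 0 0;-25 30 0 0 0'
python3 -m inch '-20 30 0 0 0;-20 30 0 0 0;-20 30 0 0 0;-20 30 0 0 0;0 0 0 0 0;0 0 0 0 0'
python3 - <<'E'
from h import *
st()
D={n:cams.read_camera(n) for n in("side","top")}
for n,(x,y) in(("side",(180,130)),("top",(190,120))):
    cv2.imwrite(f"pics/{n}8.png",cv2.resize(D[n]["color"][y:y+150,x:x+200],None,fx=3.5,fy=3.5,interpolation=2)[:,:,::-1])
    cv2.imwrite(f"pics/{n}8f.png",D[n]["color"][:,:,::-1])
t=D["top"];h=cv2.cvtColor(t["color"],cv2.COLOR_RGB2HSV)
g=(h[...,0]>45)&(h[...,0]<80)&(h[...,1]>100)&(h[...,2]>70)
r=cv2.minAreaRect((dist(big(g),t,.05)*1000).astype(np.float32));print(r)
p=np.array(r[0]);print("to stop",(np.array([552,124.4])-p)@U,"moved",(p-np.array([579.4,-48.3]))@U)
E
```

```text
time: 10.95
tool_pos: [0.3601, 0.3237, 0.3735]
tool_rot: [2.363, 1.57, 0.95]
contact_force: [0.4, 0.3, -0.3]
opening: 0.0006
time: 11.45
tool_pos: [0.2804, 0.4435, 0.3731]
tool_rot: [-2.172, 1.571, 2.703]
contact_force: [-0.1, -0.6, 0.3]
opening: 0.0008
t 11.45 tip [280.4 443.5 195.1] tcp [280.4 443.5 373.1] x [-0.  0. -1.] yaw jaw 0.162 op 0.8 F [-0.1 -0.6  0.3] Fu -0.6 Fx -0.2
((561.5017700195312, 63.540672302246094), (59.518150329589844, 67.00648498535156), 8.973670959472656)
to stop 61.59644992736817 moved 113.26387007263183
```

View pics/top8.png

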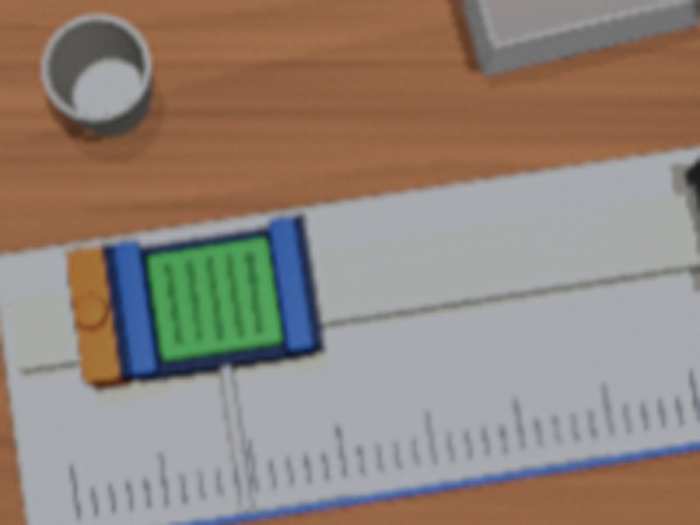

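View pics/side8.png

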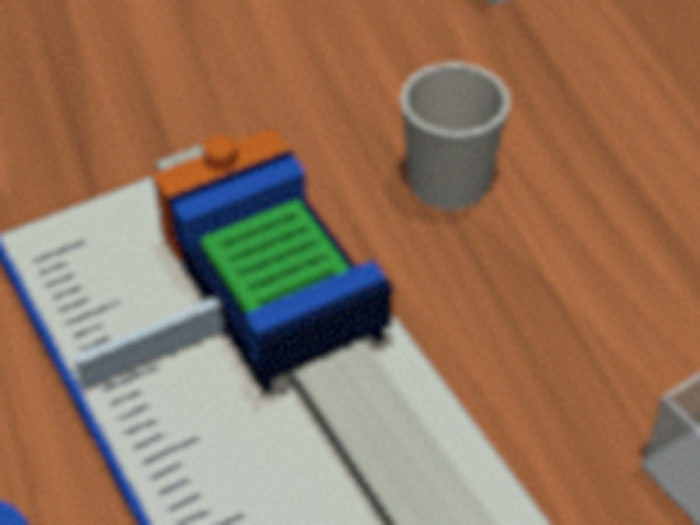

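Both views show the carriage flush on the orange stop, with no visible gap at top crop (113,310) and side crop (180,205). The pad is up and the cup upright. I'll check the loose objects against the first pictures, then hand in.

```bash
python3 - <<'E'
import cv2,numpy as np
a=cv2.imread("pics/top0.png").astype(np.float32);b=cv2.imread("pics/top8f.png").astype(np.float32)
for n,(x0,x1,y0,y1) in dict(cup=(195,242,118,166),tub=(310,400,65,145),jar=(295,340,278,325)).items():
    g=[cv2.cvtColor(i[y0:y1,x0:x1],cv2.COLOR_BGR2GRAY) for i in(a,b)]
    print(n,cv2.phaseCorrelate(*g),np.abs(g[0]-g[1]).mean())
from cell import workorder
print(workorder.hand_in())
E
```

```text
cup ((-0.044748131874978725, 0.16444643694672578), 0.9416982051399019) 0.7600611
tub ((0.007595949372152688, -0.1002407774911589), 0.9299917227692074) 0.72716826
jar ((0.5862363847209977, 0.0723421723506199), 1.006968711040638) 0.7686205
the job is handed in; nothing more can be done
None
```

The carriage is locked against the orange stop, and I handed the job in at about 11.5 s.

**What I did:** With the fingers closed inside the recess, I pressed the pad about 3 to 3.5 mm at around 11 N. I kept it pressed while the carriage travelled about 113 mm to the stop, then pushed on the cheek's inner wall to about 13 N to seat it. I lifted straight up so the pad sprang back, and moved clear.

For most of the travel, friction on the pad carried the carriage with the brake off. The fingertips reached the cheek wall only after the carriage was already at the stop.

**Last checks:**
- **Position:** both cameras show the carriage flush on the orange stop with no gap. The measured distance from the pad to the stop was 61.6 mm against the nominal 65 mm. I put that down to picking the stop's point by eye plus calibration error, since the carriage cannot go past the stop.
- **Pad:** it looks up in both views, and the force on the arm was about zero once clear.
- **Loose objects:** the cup and tub shifted by less than 0.2 pixel between the first and last top views. The jar came out at about 0.6 pixel, roughly 1 mm. I take that as noise, because its picture is otherwise as unchanged as the others and the gripper was not brought near it.

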